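Move a set of balance weights into the checking rack

TASK

Move the four steel knob weights, one at a time, from the black storage rack into the round wells of the white checking rack, each fully down in the well made for its size (largest weight in the widest well, and so on down). Start with the largest weight, let go of it, and work down in size to the smallest. Keep the weights upright, and do not move the brown jar or the brush.

Things in the scene. Friction and masses are not known exactly. Their poses are not given: they have to be found in the camera images.
- w500: The largest weight: upright bare steel knob weight, about 500 g. Round body 48 mm wide, 36 mm high; on it a 6 mm high neck, then a knob 26 mm wide, 18 mm high (60 mm in all). Origin: centre of its underside, z up. Starts in a chance pocket of the fixed black rack (72 x 290 x 20 mm): four pockets in a row, 62 x 66 mm, 15 mm deep, 70 mm apart.
- w200: The second largest weight: upright bare steel knob weight, about 200 g. Round body 36 mm wide, 27 mm high; on it a 6 mm high neck, then a knob 22 mm wide, 18 mm high (51 mm in all). Origin: centre of its underside, z up. Starts in a chance pocket of the fixed black rack (72 x 290 x 20 mm): four pockets in a row, 62 x 66 mm, 15 mm deep, 70 mm apart.
- w100: The third largest weight: upright bare steel knob weight, about 100 g. Round body 26 mm wide, 24 mm high; on it a 6 mm high neck, then a knob 18 mm wide, 18 mm high (48 mm in all). Origin: centre of its underside, z up. Starts in a chance pocket of the fixed black rack (72 x 290 x 20 mm): four pockets in a row, 62 x 66 mm, 15 mm deep, 70 mm apart.
- w50: The smallest weight: upright bare steel knob weight, about 50 g. Round body 18 mm wide, 24 mm high; on it a 6 mm high neck, then a knob 14 mm wide, 18 mm high (48 mm in all). Origin: centre of its underside, z up. Starts in a chance pocket of the fixed black rack (72 x 290 x 20 mm): four pockets in a row, 62 x 66 mm, 15 mm deep, 70 mm apart.
- seat500: Fixed white block, 68 x 68 x 20 mm, with a round well 58 mm wide, 14 mm deep in its top: the largest well, for the 48 mm weight. Origin: centre of its underside, z up, y along the row; well floor at z = 6 mm. The four blocks stand in chance order, 70 mm apart, in one row on an aluminium tray (84 x 296 mm).
- seat200: Fixed white block, 68 x 68 x 20 mm, with a round well 46 mm wide, 14 mm deep in its top: the second largest well, for the 36 mm weight. Origin: centre of its underside, z up, y along the row; well floor at z = 6 mm. The four blocks stand in chance order, 70 mm apart, in one row on an aluminium tray (84 x 296 mm).
- seat100: Fixed white block, 68 x 68 x 20 mm, with a round well 36 mm wide, 14 mm deep in its top: the third largest well, for the 26 mm weight. Origin: centre of its underside, z up, y along the row; well floor at z = 6 mm. The four blocks stand in chance order, 70 mm apart, in one row on an aluminium tray (84 x 296 mm).
- seat50: Fixed white block, 68 x 68 x 20 mm, with a round well 28 mm wide, 14 mm deep in its top: the smallest well, for the 18 mm weight. Origin: centre of its underside, z up, y along the row; well floor at z = 6 mm. The four blocks stand in chance order, 70 mm apart, in one row on an aluminium tray (84 x 296 mm).
- bottle: Bystander: loose brown glass jar with a black cap, 60 mm wide, 110 mm high, standing to the left (+y) of the racks. Origin: centre of its underside.
- brush: Bystander: loose wooden dusting brush with grey bristles, 170 mm long, 30 mm wide, 16 mm high, lying on the bench to the right (-y) of the racks, its bristles pointing roughly away from the robot. Origin: on its underside, x along it to the bristles; it reaches from x = -90 to +80 mm.

How it is judged (in metres and radians):
On the way, in this order (a step that is already met when the one before it is completed fails the run):
1. the largest weight stands in its own well, let go of (horizontal distance between w500 and seat500 below 0.008 m and z of w500 in the frame of seat500 below 0.01 m and angle between w500's own z axis and vertical below 0.12 rad and contact force between the fingers and w500 below 0.3 N), for 0.2 s.
2. the second largest weight stands in its own well, let go of (horizontal distance between w200 and seat200 below 0.008 m and z of w200 in the frame of seat200 below 0.01 m and angle between w200's own z axis and vertical below 0.12 rad and contact force between the fingers and w200 below 0.3 N), for 0.2 s.
3. the third largest weight stands in its own well, let go of (horizontal distance between w100 and seat100 below 0.008 m and z of w100 in the frame of seat100 below 0.01 m and angle between w100's own z axis and vertical below 0.12 rad and contact force between the fingers and w100 below 0.3 N), for 0.2 s.
4. the smallest weight stands in its own well, let go of (horizontal distance between w50 and seat50 below 0.008 m and z of w50 in the frame of seat50 below 0.01 m and angle between w50's own z axis and vertical below 0.12 rad and contact force between the fingers and w50 below 0.3 N), for 0.2 s.
At the end, for the whole second after the job is handed in: Every weight stands upright (within 7 degrees) and at rest on the floor of its own well (within 8 mm of the well's centre, underside within 4 mm of the floor), released (all of step 1 and all of step 2 and all of step 3 and all of step 4 and linear speed of each of w500, w200, w100, w50 below 0.02 m/s); the robot touches nothing.
It fails at once if a weight is tipped over (more than 35 degrees) (angle between any of w500, w200, w100, w50's own z axis and vertical above 0.61 rad).
It fails at once if the jar or the brush is moved more than 25 mm (distance of any of bottle, brush from where it was at the start of the episode above 0.025 m).
It also fails if it takes over 104 s, if anything falls off the work surface, if the arm or the gripper's body presses on something with over 40 N, if the wrist force passes 120 N, or if a joint passes its speed limit or range.

ROBOT

A 6-joint arm with a two-finger parallel gripper is mounted at the origin on the work surface. World frame = base frame: x ahead of the robot, y to its left, z up, the work surface at z = 0. Lengths are in mm, angles in rad, forces in N, time in s.
With the tool pointing down it reaches from about 375 to 975 mm from the base axis. Payload 3.8 kg.
Tool frame: the origin (TCP) lies at the very end of the fingers, on their centre line; the grasp point (between the pads) lies 19 mm behind it; z points along the fingers, y is the line along which they close (so a half turn about z gives the same grasp; the last joint's range is limited). The gripper opens to 88 mm and grips with 3 to 60 N. Pads are 18 mm wide; open, the fingers measure 123 mm over their backs; the gripper's body (75 mm by 187 mm) begins 45 mm behind the grasp point.
Start: joints at [1.147, 0.264, 1.604, -0, 1.274, -0.037], TCP at [254.625, 625.127, 238.706] pointing down, gripper open.
Joint ranges: [-2.63, 2.63], [-0.94, 2.18], [0.31, 2.57], [-1.31, 4.45], [0, 2.66], [-2.55, 2.55]. Speed limits (rad/s): [2.57, 2.57, 3.14, 3.14, 3.14, 3.14].

INTERFACE

Orientations are given as a 3x3 rotation matrix whose columns are the frame's x, y, z axes.
In Python, from cell import ctrl gives the robot as it stands.
- The arm moves only by the tool move_arm, never from a script. Its argument "series" is a list of rows, each a list of 7 numbers: the finger opening in mm, from 0 to 88.1, then the shift along the tool's x, y, z in units of 25 mm (1.0 is 25 mm), then the turn, a rotation vector about the tool's x, y, z in units of 5 degrees (1.0 is 5 degrees). A call has 1 to 20 rows; each row is the pose to reach, as a shift and turn from the pose commanded when the call began, along the tool's axes at that moment; what a row does not reach only later rows make up. A row lasts 1/8 s, in which the tool goes at most 62.5 mm and 10.7 degrees, less where a joint would pass 70% of its speed; a pose out of reach is approached as far as the arm can. A call with a gripper value outside its range is refused whole. The fingers move at their own pace and stop on an object; "force" is the grip in N (left out, the last holds). Time passes only in rows, so rows that repeat a pose let the fingers close. It gives the time, the measured TCP pose, the force, the opening and the grip force at its end, in the units of the state.
- ctrl.read_state(): the state, without advancing time (a new reading comes with each control period).
- ctrl.grab_frame(name): name is "scene" or "top" or "wrist"; returns a dict with "color" (420x560x3 uint8, red, green, blue), "z_map" (420x560 float32, mm along the optical axis (not along the pixel's ray), 0 where there is no reading), "camera_matrix" (3x3 intrinsics, pixels), "view" (4x4, takes a point from world to camera coordinates); the wrist camera has in their place "tool_from_camera" (4x4, takes a point from camera to tool coordinates, whose origin is the TCP and whose axes are the flange's). Camera axes: x right, y down, z forward; pixel columns grow to the right and rows downward; lengths in mm; the calibration is good to about 2 mm. A picture is of the moment at which its call begins: read the wrist's pose just before it.
- ctrl.job_done(): hands the job in; it is judged then, once.
The state is a dict: "time_s": time; "joint_positions": joint angles; "joint_vel": joint speeds; "joint_efforts": joint torques, N m; "ee_pos": TCP position; "orientation": TCP orientation; "force": force on the tool from outside, world axes, zero at the start; "wrist_torque": the same for the moment, N m; "finger_gap": opening from 0.0 (shut) to 1.0 (fully open); "grasp_force": force on a finger pad.
Only numpy, scipy, OpenCV 4.12 (cv2) and the standard library are available. Lean on these libraries where they do the work, as an engineer would, in place of code of your own. Each camera call takes 0.05 s, during which the arm holds its last target. There are 200 camera calls.

## Working session

There is one attempt and no reset: what is moved stays moved. The work goes in short steps, Python scripts to look and compute and a tool call to move; the robot and the scene stay as the last step left them, time stands still between calls to the robot, and variables do not carry over. Pictures are saved under pics/ and viewed, at most 14 in all, crops included, and the job is handed in when it is done.

Besides the shell and the picture viewer there is one more tool, called after "Call:" as name(argument=value, ...) on one line, values as JSON. move_arm: Moves the arm, as the interface text tells. Its arguments: {"type":"object","properties":{"series":{"type":"array"},"force":{"type":"number"}},"required":["series"]}

```bash
mkdir -p pics; ls
python3 - <<'E'
from cell import ctrl
import cv2,numpy as np
s=ctrl.read_state();print(s['time_s'],s['ee_pos'],s['orientation'],s['finger_gap'])
for n in ['top','scene']:
    f=ctrl.grab_frame(n);cv2.imwrite(f'pics/{n}1.png',f['color'][...,::-1])
    np.savez(f'{n}1.npz',**f)
    print(n,f['camera_matrix'],f['view'])
E
```

```text
pics
0.0 [254.3595494  624.49218383 237.39050598] [[-9.26117138e-01  3.77235005e-01 -8.93322722e-04]
 [ 3.77236057e-01  9.26114951e-01 -2.01352751e-03]
 [ 6.77464693e-05 -2.20175587e-03 -9.99997574e-01]] 0.9975261334968041
top [[434.78057466   0.         284.43721855]
 [  0.         434.78057466 202.93443706]
 [  0.           0.           1.        ]] [[-1.52541518e-02 -9.99792709e-01  1.34851619e-02 -9.66037431e+00]
 [-9.97237578e-01  1.42318714e-02 -7.29017642e-02  5.43849248e+02]
 [ 7.26947332e-02 -1.45599648e-02 -9.97247955e-01  1.08250058e+03]
 [ 0.00000000e+00  0.00000000e+00  0.00000000e+00  1.00000000e+00]]
scene [[395.81698395   0.         284.09944943]
 [  0.         395.81698395 205.76601516]
 [  0.           0.           1.        ]] [[-8.49558725e-01  5.27103754e-01 -2.02880627e-02  4.67022163e+02]
 [ 3.95769528e-01  6.11509999e-01 -6.85143782e-01 -1.68383189e+02]
 [-3.48735506e-01 -5.90099275e-01 -7.28125259e-01  9.87281876e+02]
 [ 0.00000000e+00  0.00000000e+00  0.00000000e+00  1.00000000e+00]]
```

View pics/top1.png

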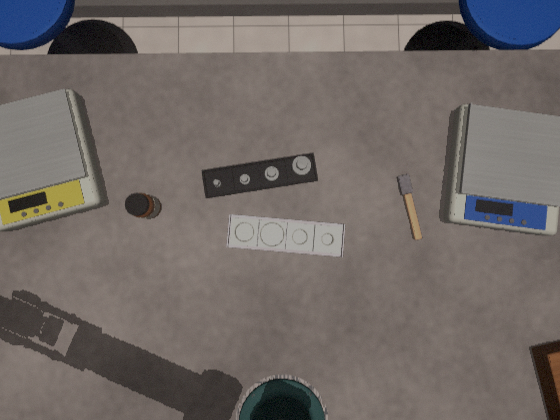

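View pics/scene1.png

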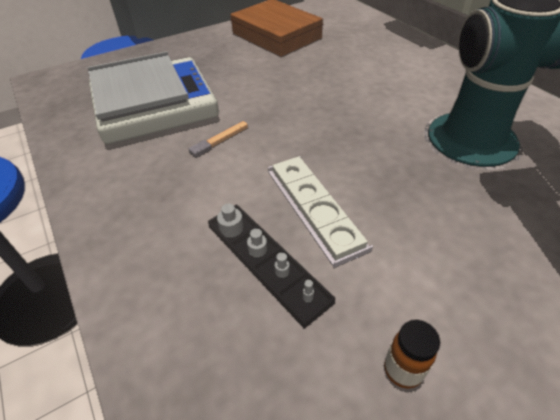

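Top view: weights at about (302,165) w500, (271,173) w200, (245,179) w100 and (217,183) w50. Wells are at about (272,234) seat500, (244,232) seat200, (300,237) seat100 and (327,239) seat50. The scene view shows the same order, with the jar and brush well clear.

```bash
cat > h.py <<'E'
import numpy as np,cv2
from scipy.spatial.transform import Rotation as R
def ray(f,uv,z,T=None):
    "pixel -> world point on plane z; T = camera->world (default from view)"
    T=np.linalg.inv(f['view']) if T is None else T
    d=T[:3,:3]@np.linalg.inv(f['camera_matrix'])@[uv[0],uv[1],1.]
    return T[:3,3]+d*(z-T[2,3])/d[2]
def wristT(s,f):
    T=np.eye(4);T[:3,:3]=s['orientation'];T[:3,3]=s['ee_pos'];return T@f['tool_from_camera']
def go(s,p):
    "shift in tool units to world p, turn to tool y=+x,z down"
    O=np.array(s['orientation']);G=np.array([[0,1,0],[1,0,0],[0,0,-1.]])
    return np.round(O.T@(np.array(p)-s['ee_pos'])/25,3),np.round(np.degrees(R.from_matrix(O.T@G).as_rotvec())/5,3)
E
python3 - <<'E'
from h import *
from cell import ctrl
f=np.load('top1.npz')
z=f['z_map'];T=np.linalg.inv(f['view']);K=np.linalg.inv(f['camera_matrix'])
def w(u,v): 
    d=z[v,u]; return (T@np.r_[K@[u,v,1]*d,1])[:3].round(1)
for u,v in [(302,163),(271,171),(245,178),(217,182),(272,234),(258,240),(258,225),(287,228),(287,243),(244,232),(300,237),(327,239)]: print(u,v,w(u,v))
for n,uv,h in [('w500',(302,163),65),('w200',(271,171),56),('w100',(245,178),53),('w50',(217,182),53)]: print(n,ray(f,uv,h).round(1))
print(go(ctrl.read_state(),(470,40,300)))
E
```

```text
302 163 [637.9 -61.6  64.5]
271 171 [619.8  14.7  60.3]
245 178 [604.4  79.2  51.8]
217 182 [595.2 148.   53.6]
272 234 [465.6  14.9  15.3]
258 240 [451.1  49.9  27.4]
258 225 [488.6  49.6  26.1]
287 228 [480.  -23.1  25.8]
287 243 [442.5 -22.5  26.5]
244 232 [471.7  86.   11.7]
300 237 [456.9 -56.1  10.2]
327 239 [ 450.8 -124.3   14.8]
w500 [637.8 -61.5  65. ]
w200 [620.4  14.8  56. ]
w100 [604.3  79.1  53. ]
w50 [595.3 148.1  53. ]
(array([-16.808, -18.406,  -2.464]), array([-2.1000e-02,  1.3000e-02,  1.3568e+01]))
```

Call:
move_arm(series=[[88,-5,-4.6,-3.7,0,0,3],[88,-10,-9.2,-3.7,0,0,7],[88,-15,-14,-3.7,0,0,10],[88,-19.85,-18.45,-3.7,0,0,13.57],[88,-19.85,-18.45,-3.7,0,0,13.57],[88,-19.85,-18.45,-3.7,0,0,13.57],[88,-19.85,-18.45,-3.7,0,0,13.57],[88,-19.85,-18.45,-3.7,0,0,13.57],[88,-19.85,-18.45,-3.7,0,0,13.57],[88,-19.85,-18.45,-3.7,0,0,13.57],[88,-19.85,-18.45,-3.7,0,0,13.57],[88,-19.85,-18.45,-3.7,0,0,13.57],[88,-19.85,-18.45,-3.7,0,0,13.57],[88,-19.85,-18.45,-3.7,0,0,13.57],[88,-19.85,-18.45,-3.7,0,0,13.57],[88,-19.85,-18.45,-3.7,0,0,13.57]])

```text
time_s: 2.1
ee_pos: [540.0, 11.8, 331.3]
orientation: [[-0.001, 1.0, 0.0], [1.0, 0.001, 0.0], [0.0, 0.0, -1.0]]
force: [-0.1, -0.1, -0.0]
finger_gap: 1.003
grasp_force: 0.0
```

Run:
```python
from h import *
from cell import ctrl
s=ctrl.read_state();f=ctrl.grab_frame('wrist');cv2.imwrite('pics/w1.png',f['color'][...,::-1])
T=wristT(s,f);np.savez('w1.npz',T=T,**f)
print(s['time_s'],s['ee_pos'],s['force'],s['joint_positions'],go(s,(540,10,330)));print(T.round(3),f['camera_matrix'],f['tool_from_camera'].round(3))
```

```text
2.1 [539.98754313  11.75732254 331.30046704] [-0.07183163 -0.0954047  -0.0367796 ] [-2.43810151e-02 -3.75671687e-02  1.76885785e+00  5.34948359e-05
  1.41009450e+00 -2.58707050e-02] (array([-0.07 ,  0.   ,  0.052]), array([ 0.002, -0.001,  0.017]))
[[ 1.00000e+00  2.00000e-03  1.00000e-03  5.39112e+02]
 [ 2.00000e-03 -9.57000e-01 -2.89000e-01  8.57860e+01]
 [-0.00000e+00  2.89000e-01 -9.57000e-01  4.77309e+02]
 [ 0.00000e+00  0.00000e+00  0.00000e+00  1.00000e+00]] [[344.96094743   0.         285.25355276]
 [  0.         344.96094743 208.26282427]
 [  0.           0.           1.        ]] [[ 1.00000e-03 -9.57000e-01 -2.89000e-01  7.40370e+01]
 [ 1.00000e+00  1.00000e-03 -0.00000e+00 -7.36000e-01]
 [ 0.00000e+00 -2.89000e-01  9.57000e-01 -1.46005e+02]
 [ 0.00000e+00  0.00000e+00  0.00000e+00  1.00000e+00]]
```

View pics/w1.png

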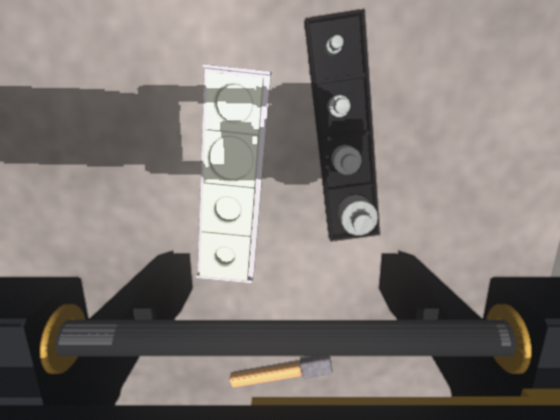

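The wrist view shows the wells at about (234,103) seat200, (231,157) seat500, (228,208) seat100 and (225,255) seat50. Knobs are at about (357,217) w500, (347,158) w200, (341,104) w100 and (336,43) w50.

```bash
cat >> h.py <<'E'
def height(f,T):
    z=f['z_map'];v,u=np.mgrid[:z.shape[0],:z.shape[1]]
    P=np.stack([u,v,np.ones_like(u)],-1)@np.linalg.inv(f['camera_matrix']).T*z[...,None]
    return P@T[:3,:3].T+T[:3,3]
def blobs(f,T,m,zp,lo,hi):
    "mask components of radius lo..hi mm, as circles on plane zp"
    n,l,st,c=cv2.connectedComponentsWithStats(m.astype('uint8'),connectivity=4)
    o=[]
    for i in range(1,n):
        if st[i,4]<15: continue
        p=np.array([ray(f,(x,y),zp,T)[:2] for y,x in np.argwhere(l==i)],np.float32)
        (cx,cy),r=cv2.minEnclosingCircle(p)
        if lo<r<hi: o.append((round(float(cx),1),round(float(cy),1),round(float(r),1),p.mean(0).round(1).tolist(),c[i].round().tolist()))
    return o
E
python3 - <<'E'
from h import *
f=np.load('w1.npz');T=f['T'];P=height(f,T);X,Y,Z=np.moveaxis(P,-1,0)
blk=(Z>20)&(Z<33)&(X>410)&(X<510)&(abs(Y)<180)
print('seat top',np.median(Z[blk]),Z[blk].std())
low=(Z<np.median(Z[blk])-4)&(X>400)&(X<520)&(Y>-170)&(Y<140)
for b in blobs(f,T,low,26,8,35): print('well',b)
for h in (65,56,53):
    m=(abs(Z-h)<4)&(X>560)&(X<670)&(abs(Y)<200)
    for b in blobs(f,T,m,h,4,16): print('knob',h,b)
E
```

```text
seat top 26.074216569285056 1.1804603652259609
well (474.5, 86.4, 22.6, [474.3999938964844, 86.69999694824219], [234.0, 103.0])
well (467.3, 17.3, 28.6, [467.29998779296875, 17.700000762939453], [230.0, 158.0])
well (460.2, -52.1, 17.8, [460.3999938964844, -51.79999923706055], [227.0, 209.0])
well (453.2, -121.4, 13.6, [453.29998779296875, -121.19999694824219], [225.0, 256.0])
knob 65 (637.8, -58.9, 13.2, [637.7000122070312, -58.79999923706055], [363.0, 224.0])
knob 56 (596.5, 152.7, 6.8, [596.4000244140625, 152.6999969482422], [337.0, 42.0])
knob 56 (605.8, 84.1, 8.4, [605.9000244140625, 84.0], [342.0, 106.0])
knob 56 (619.4, 16.1, 10.9, [619.4000244140625, 16.200000762939453], [351.0, 164.0])
knob 56 (634.3, -55.5, 11.8, [631.7000122070312, -51.29999923706055], [357.0, 216.0])
knob 53 (596.5, 152.7, 7.2, [596.7000122070312, 152.89999389648438], [337.0, 42.0])
knob 53 (606.2, 83.9, 8.9, [606.0999755859375, 84.0], [342.0, 106.0])
knob 53 (620.0, 16.1, 11.4, [619.7999877929688, 15.899999618530273], [350.0, 163.0])
knob 53 (635.6, -56.5, 12.3, [632.4000244140625, -51.400001525878906], [357.0, 215.0])
```

Call:
move_arm(series=[[50,-1.4,1.9,2,0,0,0],[50,-2.83,3.91,4,0,0,0],[50,-2.83,3.91,6,0,0,0],[50,-2.83,3.91,8,0,0,0],[50,-2.83,3.91,9.5,0,0,0],[50,-2.83,3.91,10,0,0,0],[50,-2.83,3.91,10,0,0,0],[50,-2.83,3.91,10,0,0,0],[50,-2.83,3.91,10,0,0,0]], force=30)

```text
time_s: 3.28
ee_pos: [639.7, -60.1, 83.8]
orientation: [[0.0, 1.0, 0.004], [1.0, -0.0, -0.001], [-0.001, 0.004, -1.0]]
force: [-0.3, 0.4, 0.3]
finger_gap: 0.567
grasp_force: 0.0
```

Call:
move_arm(series=[[50,0.03,-0.04,0.7,0,0,0],[50,0.03,-0.04,1.2,0,0,0],[50,0.03,-0.04,1.48,0,0,0],[50,0.03,-0.04,1.48,0,0,0],[50,0.03,-0.04,1.48,0,0,0],[15,0.03,-0.04,1.48,0,0,0],[15,0.03,-0.04,1.48,0,0,0],[15,0.03,-0.04,1.48,0,0,0],[15,0.03,-0.04,1.48,0,0,0],[15,0.03,-0.04,1.48,0,0,0],[15,0.03,-0.04,1.48,0,0,0],[15,0.03,-0.04,1.48,0,0,0]], force=30)

```text
time_s: 4.78
ee_pos: [637.9, -59.3, 44.8]
orientation: [[0.0, 1.0, 0.002], [1.0, -0.0, -0.0], [-0.0, 0.002, -1.0]]
force: [3.4, 1.1, 1.5]
finger_gap: 0.283
grasp_force: 30.0
```

Call:
move_arm(series=[[15,0,0,-0.7,0,0,0],[15,0,0,-1.8,0,0,0],[15,0,0,-3,0,0,0],[15,0.6,-1.3,-3,0,0,0],[15,1.3,-2.9,-3,0,0,0],[15,2.1,-4.7,-3,0,0,0],[15,2.75,-6.1,-3,0,0,0],[15,3.06,-6.82,-3,0,0,0],[15,3.06,-6.82,-2.5,0,0,0],[15,3.06,-6.82,-1.6,0,0,0],[15,3.06,-6.82,-1.4,0,0,0],[15,3.06,-6.82,-1.4,0,0,0],[15,3.06,-6.82,-1.4,0,0,0],[15,3.06,-6.82,-1.4,0,0,0]])

```text
time_s: 6.52
ee_pos: [467.3, 17.2, 79.9]
orientation: [[0.0, 1.0, 0.001], [1.0, -0.0, -0.0], [-0.0, 0.001, -1.0]]
force: [0.0, -0.3, -5.1]
finger_gap: 0.284
grasp_force: 30.0
```

Run:
```python
from h import *
from cell import ctrl
s=ctrl.read_state();f=ctrl.grab_frame('wrist');s2=ctrl.read_state();cv2.imwrite('pics/w2.png',f['color'][...,::-1])
print(s['ee_pos'],s2['ee_pos'],s2['force'],s2['finger_gap'],s2['grasp_force'])
```

```text
[467.34675753  17.17560128  79.94896241] [467.15752987  17.21036095  79.86378017] [-0.05969344  0.0805484  -3.89085477] 0.28898876457837874 30.002512140199542
```

View pics/w2.png

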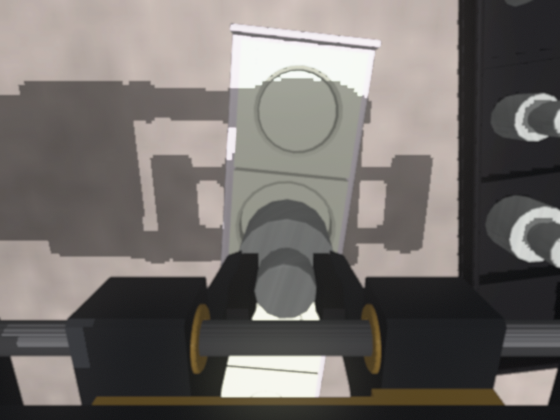

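The picture shows w500 held upright over seat500, about (287,240). Next I lower it and let go.

Call:
move_arm(series=[[15,0,0,0.4,0,0,0],[15,0,0,0.8,0,0,0],[15,0,0,1.02,0,0,0],[15,0,0,1.08,0,0,0],[15,0,0,1.08,0,0,0],[15,0,0,1.08,0,0,0],[50,0,0,1.08,0,0,0],[50,0,0,1.08,0,0,0],[50,0,0,1.08,0,0,0],[50,0,0,1.08,0,0,0],[50,0,0,0.5,0,0,0],[50,0,0,-1,0,0,0],[50,0,0,-2,0,0,0],[50,0,0,-2,0,0,0],[50,0,0,-2,0,0,0]])

```text
time_s: 8.45
ee_pos: [466.0, 17.3, 128.8]
orientation: [[0.0, 1.0, -0.0], [1.0, -0.0, -0.0], [-0.0, -0.0, -1.0]]
force: [0.5, 0.5, -0.4]
finger_gap: 0.568
grasp_force: 0.0
```

Call:
move_arm(series=[[45,-0.05,1.5,0,0,0,0],[45,-0.05,3.5,0,0,0,0],[45,-0.05,5.2,0,0,0,0],[45,-0.05,6.12,0.3,0,0,0],[45,-0.05,6.12,1.2,0,0,0],[45,-0.05,6.12,2,0,0,0],[45,-0.05,6.12,2.15,0,0,0],[45,-0.05,6.12,2.15,0,0,0],[45,-0.05,6.12,2.15,0,0,0],[45,-0.05,6.12,2.15,0,0,0]])

```text
time_s: 9.7
ee_pos: [620.2, 16.0, 76.6]
orientation: [[0.0, 1.0, 0.002], [1.0, -0.0, -0.0], [-0.0, 0.002, -1.0]]
force: [-0.0, 0.2, 0.1]
finger_gap: 0.509
grasp_force: 0.0
```

Run:
```python
from h import *
from cell import ctrl
s=ctrl.read_state();f=ctrl.grab_frame('scene');cv2.imwrite('pics/s2.png',cv2.resize(f['color'][130:350,200:440,::-1],None,fx=2.5,fy=2.5))
print(s['ee_pos'],ctrl.read_state()['ee_pos'])
T=np.linalg.inv(f['view']);P=height(f,T);X,Y,Z=np.moveaxis(P,-1,0)
m=(abs(Z-72)<4)&(np.hypot(X-467,Y-17)<30)
print(m.sum(),blobs(f,T,m,72,4,20))
```

```text
[620.19044296  15.97552718  76.63525405] [620.06461786  16.01978957  76.49871804]
117 [(467.4, 20.0, 14.6, [467.70001220703125, 19.899999618530273], [325.0, 195.0])]
```

View pics/s2.png

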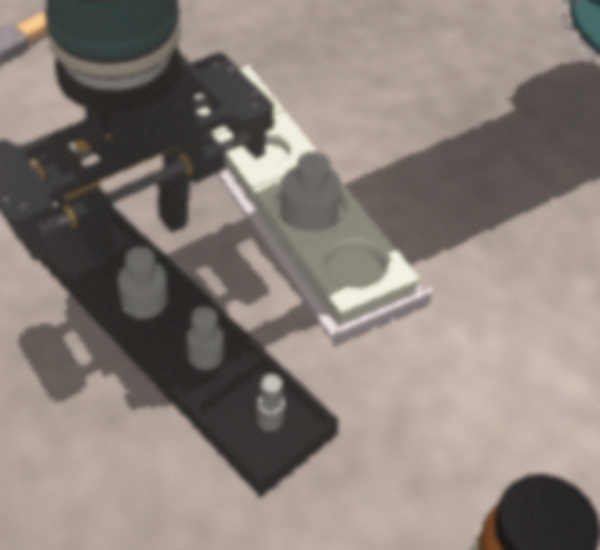

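Seen: w500 stands in seat500 at crop (312,190), its knob measured at (467.4,20.0). The gripper looks off w200, so I project its pose into the picture to check.

Run:
```python
from h import *
f=np.load('scene1.npz')
for p in [(620,16,76),(620+22,16,76),(598,16,76),(619.6,16.1,56),(606,84,53),(596.6,152.7,53)]:
    c=f['view']@np.r_[p,1];q=f['camera_matrix']@c[:3];q=q[:2]/q[2];print(p,q.round(),((q-[200,130])*2.5).round())
```

```text
(620, 16, 76) [255. 225.] [136. 238.]
(642, 16, 76) [244. 230.] [109. 251.]
(598, 16, 76) [265. 220.] [163. 225.]
(619.6, 16.1, 56) [256. 232.] [139. 256.]
(606, 84, 53) [281. 256.] [204. 314.]
(596.6, 152.7, 53) [308. 282.] [270. 379.]
```

The projection agrees: the visible fingertip at crop (175,225) is the near finger, and w200 is between the fingers.

Call:
move_arm(series=[[45,0,-0.02,0.7,0,0,0],[45,0,-0.02,1.3,0,0,0],[45,0,-0.02,1.6,0,0,0],[45,0,-0.02,1.6,0,0,0],[45,0,-0.02,1.6,0,0,0],[10,0,-0.02,1.6,0,0,0],[10,0,-0.02,1.6,0,0,0],[10,0,-0.02,1.6,0,0,0],[10,0,-0.02,1.6,0,0,0],[10,0,-0.02,1.6,0,0,0],[10,0,-0.02,1.6,0,0,0],[10,0,-0.02,1.6,0,0,0]], force=20)

```text
time_s: 11.25
ee_pos: [619.5, 16.0, 35.9]
orientation: [[0.0, 1.0, 0.001], [1.0, -0.0, -0.0], [-0.0, 0.001, -1.0]]
force: [1.3, 0.0, 2.9]
finger_gap: 0.238
grasp_force: 20.0
```

Call:
move_arm(series=[[10,0,0,-0.7,0,0,0],[10,0,0,-1.8,0,0,0],[10,0,0,-3,0,0,0],[10,0.6,-1.2,-3,0,0,0],[10,1.3,-2.7,-3,0,0,0],[10,2,-4.2,-3,0,0,0],[10,2.6,-5.4,-3,0,0,0],[10,2.82,-5.8,-3,0,0,0],[10,2.82,-5.8,-2.5,0,0,0],[10,2.82,-5.8,-1.6,0,0,0],[10,2.82,-5.8,-1.4,0,0,0],[10,2.82,-5.8,-1.4,0,0,0],[10,2.82,-5.8,-1.4,0,0,0],[10,2.82,-5.8,-1.4,0,0,0]])

```text
time_s: 13.0
ee_pos: [474.8, 86.5, 71.1]
orientation: [[0.0, 1.0, 0.001], [1.0, -0.0, 0.0], [0.0, 0.001, -1.0]]
force: [-0.6, 0.0, -0.9]
finger_gap: 0.242
grasp_force: 20.0
```

Down by 27.3 mm, then release, rise and go towards w100.

Call:
move_arm(series=[[10,0,-0.01,0.4,0,0,0],[10,0,-0.01,0.8,0,0,0],[10,0,-0.01,1.02,0,0,0],[10,0,-0.01,1.09,0,0,0],[10,0,-0.01,1.09,0,0,0],[10,0,-0.01,1.09,0,0,0],[45,0,-0.01,1.09,0,0,0],[45,0,-0.01,1.09,0,0,0],[45,0,-0.01,1.09,0,0,0],[45,0,-0.01,1.09,0,0,0],[45,0,-0.01,0.5,0,0,0],[45,0,-0.01,-1,0,0,0],[45,0,-0.01,-2,0,0,0],[45,0,-0.01,-2,0,0,0],[45,0,-0.01,-2,0,0,0]])

```text
time_s: 14.88
ee_pos: [473.3, 86.5, 120.1]
orientation: [[0.0, 1.0, -0.0], [1.0, -0.0, -0.0], [-0.0, -0.0, -1.0]]
force: [0.2, 0.9, -0.4]
finger_gap: 0.514
grasp_force: 0.0
```

Call:
move_arm(series=[[40,-0.1,1.5,0,0,0,0],[40,-0.1,3.3,0,0,0,0],[40,-0.1,4.7,0,0,0,0],[40,-0.1,5.27,0.3,0,0,0],[40,-0.1,5.27,1.2,0,0,0],[40,-0.1,5.27,1.8,0,0,0],[40,-0.1,5.27,1.9,0,0,0],[40,-0.1,5.27,1.9,0,0,0],[40,-0.1,5.27,1.9,0,0,0],[40,-0.1,5.27,1.9,0,0,0]])

```text
time_s: 16.12
ee_pos: [606.1, 84.1, 73.9]
orientation: [[0.0, 1.0, 0.002], [1.0, -0.0, 0.0], [0.0, 0.002, -1.0]]
force: [-0.3, 0.1, 0.3]
finger_gap: 0.454
grasp_force: 0.0
```

Run:
```python
from h import *
from cell import ctrl
f=ctrl.grab_frame('scene');print(ctrl.read_state()['ee_pos'])
T=np.linalg.inv(f['view']);P=height(f,T);X,Y,Z=np.moveaxis(P,-1,0)
for x,y,h in [(467,17,72),(474,86,63)]:
    m=(abs(Z-h)<4)&(np.hypot(X-x,Y-y)<30);print(blobs(f,T,m,h,4,20))
m=(abs(Z-53)<4)&(np.hypot(X-606,Y-84)<14);print(blobs(f,T,m,53,4,20))
```

```text
[606.02036236  84.0586632   73.84912196]
[]
[(474.9, 89.6, 12.6, [475.29998779296875, 89.19999694824219], [344.0, 223.0])]
[(607.0, 86.2, 10.1, [607.5, 86.5], [281.0, 257.0])]
```

Call:
move_arm(series=[[40,0,0,0.7,0,0,0],[40,0,0,1.3,0,0,0],[40,0,0,1.62,0,0,0],[40,0,0,1.62,0,0,0],[40,0,0,1.62,0,0,0],[6,0,0,1.62,0,0,0],[6,0,0,1.62,0,0,0],[6,0,0,1.62,0,0,0],[6,0,0,1.62,0,0,0],[6,0,0,1.62,0,0,0],[6,0,0,1.62,0,0,0],[6,0,0,1.62,0,0,0]], force=15)

```text
time_s: 17.68
ee_pos: [605.9, 84.0, 32.8]
orientation: [[0.0, 1.0, 0.001], [1.0, -0.0, 0.0], [0.0, 0.001, -1.0]]
force: [1.3, 0.3, 3.2]
finger_gap: 0.196
grasp_force: 14.9
```

Call:
move_arm(series=[[6,0,0,-0.7,0,0,0],[6,0,0,-1.8,0,0,0],[6,0,0,-3,0,0,0],[6,-0.6,-0.6,-3.5,0,0,0],[6,-1.7,-1.8,-3.5,0,0,0],[6,-2.9,-3.1,-3.5,0,0,0],[6,-4.1,-4.4,-3.5,0,0,0],[6,-5,-5.4,-3.5,0,0,0],[6,-5.44,-5.82,-3.5,0,0,0],[6,-5.44,-5.82,-2.6,0,0,0],[6,-5.44,-5.82,-1.6,0,0,0],[6,-5.44,-5.82,-1.4,0,0,0],[6,-5.44,-5.82,-1.4,0,0,0],[6,-5.44,-5.82,-1.4,0,0,0],[6,-5.44,-5.82,-1.4,0,0,0]])

```text
time_s: 19.55
ee_pos: [460.9, -52.0, 68.4]
orientation: [[0.0, 1.0, 0.002], [1.0, -0.0, -0.0], [-0.0, 0.002, -1.0]]
force: [-0.1, 0.1, -1.3]
finger_gap: 0.194
grasp_force: 15.0
```

Call:
move_arm(series=[[6,0,-0.02,0.4,0,0,0],[6,0,-0.02,0.8,0,0,0],[6,0,-0.02,1.02,0,0,0],[6,0,-0.02,1.1,0,0,0],[6,0,-0.02,1.1,0,0,0],[6,0,-0.02,1.1,0,0,0],[40,0,-0.02,1.1,0,0,0],[40,0,-0.02,1.1,0,0,0],[40,0,-0.02,1.1,0,0,0],[40,0,-0.02,1.1,0,0,0],[40,0,-0.02,0.5,0,0,0],[40,0,-0.02,-1,0,0,0],[40,0,-0.02,-2,0,0,0],[40,0,-0.02,-2,0,0,0],[40,0,-0.02,-2,0,0,0]])

```text
time_s: 21.42
ee_pos: [459.1, -51.9, 117.2]
orientation: [[0.0, 1.0, -0.0], [1.0, -0.0, 0.0], [0.0, -0.0, -1.0]]
force: [-0.7, -0.4, 0.1]
finger_gap: 0.455
grasp_force: 0.0
```

Call:
move_arm(series=[[36,1,0.7,0,0,0,0],[36,3,2,0,0,0,0],[36,5,3.3,0,0,0,0],[36,7,4.6,0,0,0,0],[36,8.19,5.46,0,0,0,0],[36,8.19,5.46,0.6,0,0,0],[36,8.19,5.46,1.4,0,0,0],[36,8.19,5.46,1.8,0,0,0],[36,8.19,5.46,1.8,0,0,0],[36,8.19,5.46,1.8,0,0,0],[36,8.19,5.46,1.8,0,0,0]])

```text
time_s: 22.8
ee_pos: [596.7, 152.6, 73.5]
orientation: [[0.001, 1.0, 0.002], [1.0, -0.001, 0.0], [0.0, 0.002, -1.0]]
force: [1.3, -0.6, 0.1]
finger_gap: 0.401
grasp_force: 0.0
```

Run:
```python
from h import *
from cell import ctrl
f=ctrl.grab_frame('scene');print(ctrl.read_state()['ee_pos'])
T=np.linalg.inv(f['view']);P=height(f,T);X,Y,Z=np.moveaxis(P,-1,0)
for x,y,h in [(467,17,72),(474,86,63),(460,-52,60)]:
    m=(abs(Z-h)<4)&(np.hypot(X-x,Y-y)<30);print(blobs(f,T,m,h,4,20))
```

```text
[596.6943788  152.66476749  73.47237459]
[]
[]
[]
```

Call:
move_arm(series=[[36,0,0,0.7,0,0,0],[36,0,0,1.3,0,0,0],[36,0,0,1.61,0,0,0],[36,0,0,1.61,0,0,0],[36,0,0,1.61,0,0,0],[3,0,0,1.61,0,0,0],[3,0,0,1.61,0,0,0],[3,0,0,1.61,0,0,0],[3,0,0,1.61,0,0,0],[3,0,0,1.61,0,0,0],[3,0,0,1.61,0,0,0],[3,0,0,1.61,0,0,0]], force=12)

```text
time_s: 24.35
ee_pos: [596.4, 152.8, 32.6]
orientation: [[0.0, 1.0, 0.001], [1.0, -0.0, 0.0], [0.0, 0.001, -1.0]]
force: [-0.4, 0.4, 3.4]
finger_gap: 0.151
grasp_force: 11.9
```

Call:
move_arm(series=[[3,0,0,-0.7,0,0,0],[3,0,0,-1.8,0,0,0],[3,0,0,-3,0,0,0],[3,-0.8,-0.4,-4,0,0,0],[3,-2.4,-1.2,-4,0,0,0],[3,-4.3,-2.2,-4,0,0,0],[3,-6.2,-3.2,-4,0,0,0],[3,-8.1,-4.2,-4,0,0,0],[3,-9.8,-5.1,-4,0,0,0],[3,-10.8,-5.65,-4,0,0,0],[3,-10.96,-5.73,-3.6,0,0,0],[3,-10.96,-5.73,-2.4,0,0,0],[3,-10.96,-5.73,-1.6,0,0,0],[3,-10.96,-5.73,-1.4,0,0,0],[3,-10.96,-5.73,-1.4,0,0,0],[3,-10.96,-5.73,-1.4,0,0,0],[3,-10.96,-5.73,-1.4,0,0,0]])

```text
time_s: 26.48
ee_pos: [453.5, -121.4, 68.1]
orientation: [[0.0, 1.0, 0.002], [1.0, -0.0, -0.001], [-0.001, 0.002, -1.0]]
force: [-0.8, 1.0, -0.1]
finger_gap: 0.151
grasp_force: 12.0
```

Run:
```python
from h import *
from cell import ctrl
s=ctrl.read_state();f=ctrl.grab_frame('wrist');print(s['ee_pos'])
cv2.imwrite('pics/w3.png',f['color'][...,::-1])
T=wristT(s,f);P=height(f,T);X,Y,Z=np.moveaxis(P,-1,0)
for x,y,h in [(467,17,72),(474,86,63),(460,-52,60)]:
    m=(abs(Z-h)<4)&(np.hypot(X-x,Y-y)<30);print(blobs(f,T,m,h,4,20))
```

```text
[ 453.53151713 -121.35488198   68.12421835]
[]
[]
[(459.4, -51.9, 8.8, [459.5, -51.79999923706055], [301.0, 115.0])]
```

View pics/w3.png

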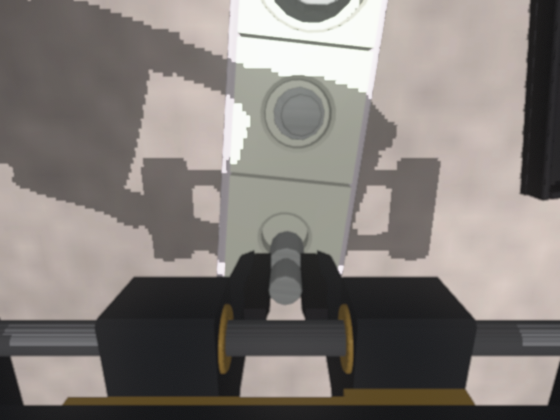

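The wrist view shows w100 centred in its well at (299,115), and w50 held upright over seat50 near (286,235). Next: lower 27.5 mm, release, rise.

Call:
move_arm(series=[[3,0,-0.01,0.4,0,0,0],[3,0,-0.01,0.8,0,0,0],[3,0,-0.01,1.02,0,0,0],[3,0,-0.01,1.1,0,0,0],[3,0,-0.01,1.1,0,0,0],[3,0,-0.01,1.1,0,0,0],[36,0,-0.01,1.1,0,0,0],[36,0,-0.01,1.1,0,0,0],[36,0,-0.01,1.1,0,0,0],[36,0,-0.01,1.1,0,0,0],[36,0,-0.01,0.5,0,0,0],[36,0,-0.01,-1,0,0,0],[36,0,-0.01,-3,0,0,0],[36,0,1.5,-5,0,0,0],[36,0,3.5,-7,0,0,0],[36,1.5,3.5,-9,0,0,0],[36,3.5,3.5,-10,0,0,0],[36,3.5,3.5,-10,0,0,0],[36,3.5,3.5,-10,0,0,0],[36,3.5,3.5,-10,0,0,0]])

```text
time_s: 29.02
ee_pos: [539.3, -34.6, 315.9]
orientation: [[0.001, 1.0, -0.002], [1.0, -0.001, -0.0], [-0.0, -0.002, -1.0]]
force: [0.1, 0.3, -0.2]
finger_gap: 0.41
grasp_force: 0.0
```

Run:
```python
from h import *
from cell import ctrl
s=ctrl.read_state();f=ctrl.grab_frame('wrist');print(s['ee_pos'],s['force'])
cv2.imwrite('pics/w4.png',f['color'][...,::-1])
T=wristT(s,f);P=height(f,T);X,Y,Z=np.moveaxis(P,-1,0)
for x,y,h in [(467.3,17.3,72),(474.5,86.4,63),(460.2,-52.1,60),(453.2,-121.4,60)]:
    m=(abs(Z-h)<4)&(np.hypot(X-x,Y-y)<30);print(blobs(f,T,m,h,4,20),(x,y))
```

```text
[539.29957998 -34.64691491 315.85695174] [ 0.13166373  0.34127987 -0.20829341]
[(467.2, 17.1, 12.9, [467.20001220703125, 17.100000381469727], [221.0, 125.0])] (467.3, 17.3)
[(474.4, 86.1, 10.9, [474.3999938964844, 86.0999984741211], [226.0, 59.0])] (474.5, 86.4)
[(460.1, -51.6, 8.9, [460.20001220703125, -51.599998474121094], [220.0, 184.0])] (460.2, -52.1)
[(452.9, -119.7, 7.1, [453.1000061035156, -120.0], [217.0, 237.0])] (453.2, -121.4)
```

View pics/w4.png

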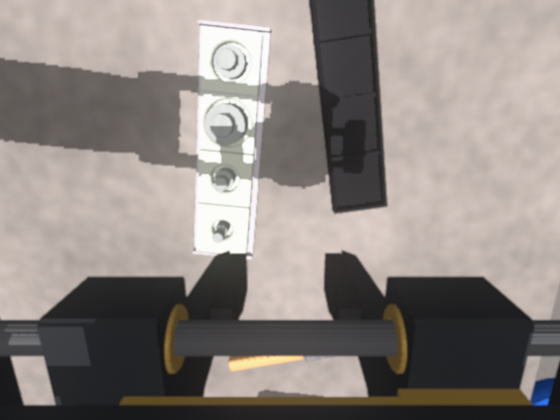

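All four weights stand in their wells at (229,60), (226,122), (223,178) and (221,232), each within 2 mm of centre. Handing in.

```bash
python3 -c "
from cell import ctrl
print(ctrl.job_done())"
```

```text
the job is handed in; nothing more can be done
None
```

All four weights went into their own wells in order, largest to smallest; the last wrist image measured each within 2 mm of its well's centre, and I handed the job in at about 29 s (no verdict was returned).

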